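Close up the food slicer

ROBOT

A 7-joint arm with a two-finger parallel gripper is mounted at the origin on the work surface. World frame = base frame: x ahead of the robot, y to its left, z up, the work surface at z = 0. Lengths are in m, angles in rad, forces in N, time in s.
With the tool pointing down it reaches from about 0.425 to 0.825 m from the base axis. Payload 3.6 kg.
Tool frame: the origin (TCP) lies midway between the tips of the shut fingers; the grasp point (between the pads) lies manip.tcp_to_grasp behind it (manip.tcp_to_grasp is the distance from the TCP to the grasp point, in m); z points along the fingers, y is the direction in which the jaws open and shut (so a half turn about z gives the same grasp; the last joint's range is limited). The gripper opens to 85 mm and grips with 20 to 120 N. Pads are 22 mm wide; open, the fingers measure 114 mm over their backs; the gripper's body (76 mm by 85 mm) begins 54 mm behind the grasp point. The pads swing forward as they close: fully open they stand 13 mm farther back than shut.
Start: joints at [1.286, 0.615, -0.013, 1.423, 0.008, 1.103, -0.04], TCP at [0.166, -0.628, 0.231] pointing down, gripper open.
Joint ranges: [-3.12, 3.12], [-0.3, 2.06], [-1.34, 1.32], [0.26, 2.42], [-1.36, 4.5], [0.01, 1.98], [-2.84, 2.84]. Speed limits (rad/s): [2.79, 2.79, 3.14, 3.14, 3.14, 3.14, 3.14].

INTERFACE

Orientations are given as a 3x3 rotation matrix whose columns are the frame's x, y, z axes.
In Python, from bench import sensors, viewer, workorder, manip gives the robot as it stands. The module is installed in compiled form; this text tells all that it offers.
- The arm moves only by the tool arm_command, never from a script. Its argument "rows" is a list of rows, each an object with "offset": the shift along the world's x, y, z in mm, a list of three; "twist": the turn about the world's z in rad. In form: [{"offset": [tx, ty, tz], "twist": twist}, ...]. A call has 1 to 20 rows; each row is the pose to reach, as a shift and turn from the pose measured when the call began; what a row does not reach only later rows make up. A row lasts 1/8 s, in which the tool goes at most 62.5 mm and 10.7 degrees, less where a joint would pass 70% of its speed; a pose out of reach is approached as far as the arm can. A call with a gripper value outside its range is refused whole. "jaw" is the opening, from 0 (shut) to 1 (fully open), set as the call begins (left out, the last holds). The fingers move at their own pace and stop on an object; the grip force is fixed at half the most. Time passes only in rows, so rows that repeat a pose let the fingers close. It gives the time, the measured TCP pose, the force and the opening at its end, in the units of the state.
- sensors.get_state(): the state, without advancing time (a new reading comes with each control period).
- viewer.grab_frame(name): name is "side" or "top" or "wrist"; returns the picture (480x640x3 uint8, red, green, blue); there is no depth.
- viewer.camera_model(name): a dict with "intrinsics" (3x3 intrinsics, pixels), "world_from_camera" (4x4, takes a point from camera to world coordinates). Camera axes: x right, y down, z forward; pixel columns grow to the right and rows downward; lengths in m; the calibration is good to about 2 mm. The wrist camera is an equidistant fisheye: a pixel r from the principal point sees the ray r / f radians off the axis. A picture is of the moment at which its call begins: read the wrist's pose just before it. camera_model takes no time and is no camera call; for the wrist camera it gives the pose at the moment of the call.
- workorder.sign_off(): hands the job in, once; it reports no verdict.
Trained networks look in the newest picture that a camera, given by its name, has taken for a name from the list of things; names that differ only in an ending like _2 or _b are one class to them, and where a whole thing is asked for, a point or a joint stands for the part that bears it (a point fixed in the world has none). Each returns a list of dicts, best first, with "confidence" (0 to 1); they miss things now and then, are a little off and sometimes report something else, mostly with a low value. They report only what shows in the picture. A call takes as long as a camera call.
- viewer.silhouettes(label, camera): "pixels" (480x640 bool, what is visible of it).
- viewer.spot_point(label, camera): "at" ([x, y, z] in m, in world coordinates, good to about 4 mm: a listed point, or the origin of a listed thing).
The state is a dict: "time": time; "joint_positions": joint angles; "qvel": joint speeds; "joint_efforts": joint torques, N m; "position": TCP position; "tool_rot": TCP orientation; "wrist_force": force on the tool from outside, world axes, zero at the start; "moment": the same for the moment, N m; "width": opening from 0.0 (shut) to 1.0 (fully open).
Only numpy, scipy, OpenCV 4.12 (cv2) and the standard library are available. Lean on these libraries where they do the work, as an engineer would, in place of code of your own. Each camera call takes 0.05 s, during which the arm holds its last target. There are 200 camera calls.

TASK

Close up the food slicer after use, by pushing only: push the slice tray fully home under the motor, and push the carriage forward along its rails until it clicks into its park catch beside the blade, but not on through the catch towards the end where it comes off. Push gently, do not pinch or lift anything, and keep clear of the blade. Leave everything else on the worktop where it stands.

Things in the scene. Friction and masses are not known exactly. Their poses are not given: they have to be found in the camera images.
- slicer: Cream food slicer, fixed, 340 x 360 mm, 225 tall. Origin: on the worktop, under the blade's plane. Own +x: the way the carriage is pushed, away from the operator; +y: towards the motor. In mm: bed with rails x -170..170, y -190..-10, z up to 55; spine x -170..170, y -5..25, z up to 52; motor housing x 20..170, y 15..175, z 75..204, with the column below it at its rear.
- gauge_plate (a point): Centre of the upright aluminium gauge plate in front of the blade. In the slicer's frame it fills, in mm, x -125..-20, y 3..18, z 50..192. In front of the motor housing (slicer's x below 20 mm, y above 25 mm) the space above and before the tray is open.
- blade: Bare steel blade, a disc 170 mm across standing in the slicer's plane y = 0; origin at its centre, at x 60, z 128 mm in the slicer's frame. A cream guard runs round its rear, up to z 225. No part of the robot may touch the blade.
- carriage (a joint): Travel of the carriage along the slicer's +x, in m: 0 fully back, towards the operator; park catch at 0.120; 0.165 the end where it comes off. Slides with about 1 N. From 0.109 the push rises to about 10 N, at the crest near 0.115 it falls away and the carriage snaps ahead by itself to 0.120 (the click) and stays there. Pushing on out of the catch takes about 15 N.
- park_mark (a point): Red mark on the right-hand edge of the slicer's bed, between two steel studs 6 mm across (the park catch), 49 mm above the worktop. When the carriage is in the catch, the red mark on the carriage's right-hand edge lies beside it. Seen from above, with the carriage's travel 0, the two marks are 120 mm apart.
- carriage_lift (a joint): How far the carriage is lifted off its rails, in m: 0 when it rests on them, as it must. It is held down only by its weight, 0.64 to 1.1 kg.
- push_face (a point): Point on the flat, upright operator-side face (slicer's -x side) of the carriage's grey metal wall, mid-width: push here along the slicer's +x. 135 mm above the worktop. Wall 140 mm wide, 12 thick; its top edge 17 mm above this point, its foot 71 below. Before it lies the black remnant holder, no higher. At travel 0 the point is at x -110, y -90 mm in the slicer's frame.
- tray (a joint): How far the slice tray is pulled out towards the operator (slicer's -x), in m: 0 fully home against its stop, its cream front flush with the end of the grey side guide; 0.07 the most. It slides with about 1.5 N and stays where it is left.
- tray_face (a point): Middle of the slice tray's cream front plate, on its face towards the operator (slicer's -x side), 25 mm above the worktop. The plate is 112 mm wide, 6 thick, from 3 to 41 mm above the worktop. Pushed along the slicer's +x it goes home. When home this point is at x -60, y 85 mm in the slicer's frame.
- jam_jar: loose jam jar with a red cap, 68 mm across, 100 mm tall, beside the slicer on the tray's side; origin at the middle of its underside. A bystander.
- mug: loose white mug, 80 mm across with a handle on its own +y side, 95 mm tall, beside the slicer on the carriage's side; origin at the middle of its underside. A bystander.
- pepper_mill: loose dark wooden pepper mill, 54 mm across, 160 mm tall, beside the slicer's motor housing; origin at the middle of its underside. A bystander.
- loaf: loose loaf of bread 200 x 100 x 85 mm, on an 18 mm thick bread board to the robot's right; origin at the middle of its underside. A bystander.
- oil_bottle: loose green glass bottle, 62 mm across, 210 mm tall, to the robot's left; origin at the middle of its underside. A bystander.
- tea_tin: loose round tin with a blue band, 80 mm across, 120 mm tall, to the robot's left; origin at the middle of its underside. A bystander.

How it is judged:
At the end, for the whole second after the job is handed in: The carriage rests in its park catch (within 3 mm of 0.120 m), at rest and down on its rails; the tray is home to within 4 mm; the bystanders stand within 20 mm of where they were (value of joint carriage between 0.117 and 0.123 m and velocity of joint carriage between -0.005 and 0.005 m/s and value of joint carriage_lift below 0.003 m and value of joint tray below 0.004 m and distance of each of jam_jar, mug, pepper_mill, loaf, oil_bottle, tea_tin from where it was at the start of the episode below 0.02 m); the robot touches nothing.
It fails at once if the carriage is pushed on out of the park catch towards the end where it comes off (value of joint carriage above 0.136 m).
It fails at once if the carriage is lifted off its rails (value of joint carriage_lift above 0.006 m).
It fails at once if the blade is touched (contact force between any of the arm, the fingers and blade above 0.5 N).
It fails at once if the fingers pinch or press something hard (over 35 N) (contact force between the fingers and anything else above 35 N).
It fails at once if a thing standing by (jar, mug, mill, loaf, bottle, tin) is knocked, moved or lifted by more than 25 mm (distance of any of jam_jar, mug, pepper_mill, loaf, oil_bottle, tea_tin from where it was at the start of the episode above 0.025 m).
It also fails if it takes over 58 s, if anything falls off the work surface, if the arm or the gripper's body presses on something with over 40 N, if the wrist force passes 120 N, or if a joint passes its speed limit or range.

## Working session

There is one attempt and no reset: what is moved stays moved. The work goes in short steps, Python scripts to look and compute and a tool call to move; the robot and the scene stay as the last step left them, time stands still between calls to the robot, and variables do not carry over. Pictures are saved under pics/ and viewed, about 8 in all and at most 12, crops included, and the job is handed in when it is done.

Besides the shell and the picture viewer there is one more tool, called after "Request:" by a JSON object that holds its "api" and its "payload", one argument or row to a line. arm_command: Moves the arm, as the interface text tells. Its arguments: {"type":"object","properties":{"rows":{"type":"array"},"jaw":{"type":"number"}},"required":["rows"]}

```bash
mkdir -p pics
python3 - <<'E'
from bench import sensors, viewer, workorder, manip
import cv2, numpy as np
print(manip.tcp_to_grasp)
s=sensors.get_state(); print(s['time'],s['position'],s['tool_rot'],s['width'],s['wrist_force'])
a=[]
for c in ['top','side']:
    im=viewer.grab_frame(c); cv2.imwrite(f'pics/{c}0.png',im[:,:,::-1])
    m=viewer.camera_model(c); print(c,m['intrinsics'],m['world_from_camera'])
    for n in ['slicer','gauge_plate','blade','park_mark','push_face','tray_face','jam_jar','mug','pepper_mill','loaf','oil_bottle','tea_tin']:
        r=viewer.spot_point(n,c)
        print(n,[(np.round(d['at'],3).tolist(),round(d['confidence'],2)) for d in r[:2]])
E
```

```text
0.0187
0.0 [ 0.16616221 -0.62759978  0.23012514] [[ 9.66676617e-01  2.55999640e-01 -7.08841984e-04]
 [ 2.56000618e-01 -9.66673359e-01  2.51005001e-03]
 [-4.26467635e-05 -2.60787063e-03 -9.99996599e-01]] 0.995921282253573 [-0.21433383  0.85790935  0.54000106]
top [[465.89468487   0.         320.31273712]
 [  0.         465.89468487 236.11002409]
 [  0.           0.           1.        ]] [[-0.01245558 -0.99771076  0.06646871  0.47635551]
 [-0.99988042  0.01303682  0.00831798 -0.01884844]
 [-0.00916548 -0.06635715 -0.99775384  1.39295317]
 [ 0.          0.          0.          1.        ]]
slicer [([0.663, 0.046, -0.003], 0.93)]
gauge_plate [([0.598, 0.037, 0.123], 0.65)]
blade [([0.724, 0.059, 0.125], 0.46)]
park_mark [([0.791, -0.11, 0.051], 0.66)]
push_face [([0.583, -0.063, 0.134], 0.79)]
tray_face [([0.56, 0.109, 0.026], 0.82)]
jam_jar [([0.532, 0.26, 0.004], 0.59)]
mug [([0.751, -0.202, 0.002], 0.8)]
pepper_mill [([0.658, 0.281, 0.001], 0.61)]
loaf [([0.48, -0.536, 0.02], 0.55)]
oil_bottle [([0.619, 0.517, 0.003], 0.88)]
tea_tin [([0.362, 0.494, -0.002], 0.62)]
side [[469.2361996    0.         315.99948395]
 [  0.         469.2361996  240.16183946]
 [  0.           0.           1.        ]] [[-0.94549021 -0.213048    0.24629012  0.26708387]
 [-0.32495582  0.66661649 -0.6708399   0.87150433]
 [-0.02125995 -0.71430596 -0.69951055  1.0433852 ]
 [ 0.          0.          0.          1.        ]]
slicer [([0.666, 0.047, 0.001], 0.65)]
gauge_plate [([0.592, 0.035, 0.12], 0.66)]
blade [([0.718, 0.063, 0.127], 0.91)]
park_mark [([0.788, -0.11, 0.048], 0.84)]
push_face [([0.58, -0.066, 0.134], 0.78)]
tray_face [([0.556, 0.106, 0.024], 0.94)]
jam_jar [([0.534, 0.264, -0.003], 0.92), ([0.663, 0.049, 0.002], 0.65)]
mug [([0.754, -0.207, 0.0], 0.76)]
pepper_mill [([0.661, 0.284, 0.0], 0.88)]
loaf [([0.486, -0.538, 0.02], 0.69)]
oil_bottle [([0.623, 0.516, -0.002], 0.71)]
tea_tin []
```

View images.

View pics/top0.png

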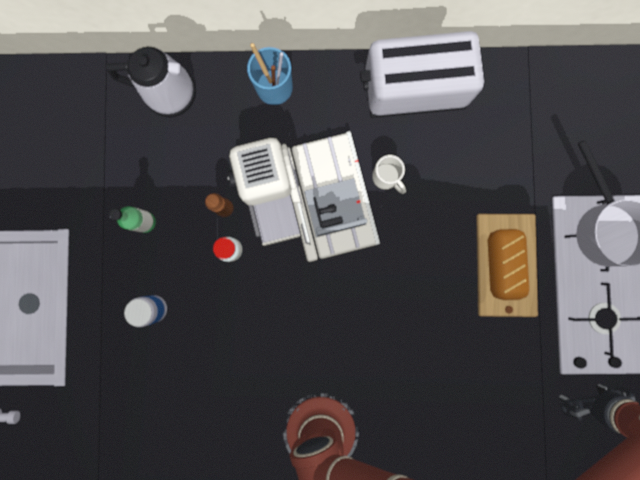

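View pics/side0.png

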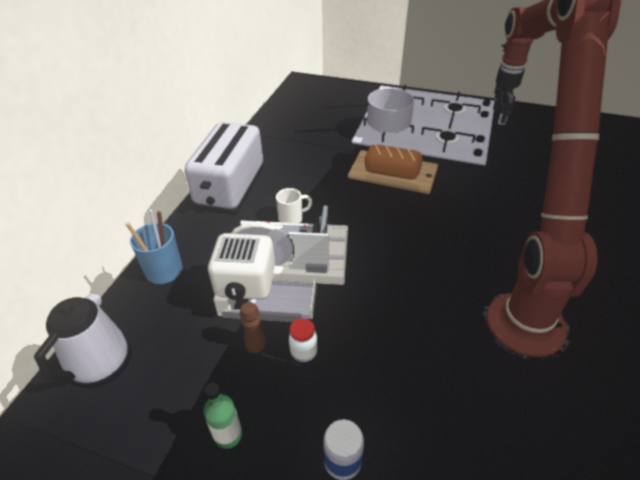

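```bash
cat > fit.py <<'E'
import numpy as np
from scipy.optimize import least_squares
# slicer fixed points: (local x,y) -> measured world means
P={'slicer':((0,0),(.6645,.0465)),'gauge':((-72.5,10.5),(.595,.036)),'blade':((60,0),(.721,.061))}
pf=np.array([.5815,-.0645]); tf=np.array([.558,.1075])
def w(p,x,y):
    c,s=np.cos(p[2]),np.sin(p[2]); return np.array([p[0]+c*x-s*y,p[1]+s*x+c*y])
def res(p):
    r=[w(p,a/1e3,b/1e3)-np.array(m) for (a,b),m in P.values()]
    r.append(w(p,-.110+p[3],-.09)-pf); r.append(w(p,-.060-p[4],.085)-tf)
    return np.concatenate(r)
s=least_squares(res,[.66,.046,.25,0,.03]); print(s.x,res(s.x).round(4))
E
python3 fit.py
```

```text
[0.66483854 0.04630866 0.2434211  0.00241078 0.02894025] [ 0.0003 -0.0002 -0.0031  0.003   0.0021 -0.0002  0.0006 -0.0025  0.
 -0.0001]
```

Run:
```python
import cv2,numpy as np
a=cv2.imread('pics/top0.png')[120:270,200:400]
b=cv2.imread('pics/side0.png')[190:340,195:395]
cv2.imwrite('pics/crop0.png',np.vstack([cv2.resize(a,(400,300),interpolation=3),cv2.resize(b,(400,300),interpolation=3)]) if 0 else np.hstack([cv2.resize(i,(400,300),interpolation=3)*1 for i in(a,b)]))
im=cv2.imread('pics/top0.png').astype(int)
r=im[:,:,2]-np.maximum(im[:,:,0],im[:,:,1]); r=np.clip(r-15,0,None); 
for (y0,y1) in((150,175),(190,215)):
    w=r[y0:y1,345:372]; yy,xx=np.mgrid[y0:y1,345:372]; print((w*xx).sum()/w.sum(),(w*yy).sum()/w.sum(),(w>0).sum())
```

```text
356.4641638225256 160.54778156996588 17
357.97233201581025 201.3013833992095 21
```

View pics/crop0.png

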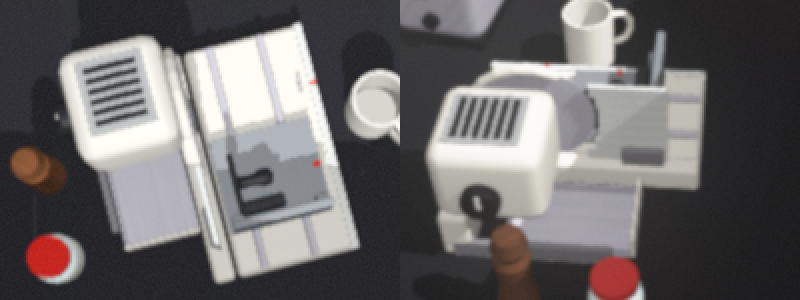

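Request:
{"api": "arm_command", "payload": {
  "rows": [
    {"offset":[15,22,20],"twist":0},
    {"offset":[45,66,30],"twist":0},
    {"offset":[80,118,30],"twist":0},
    {"offset":[110,162,30],"twist":0},
    {"offset":[140,206,30],"twist":-0.015},
    {"offset":[170,250,30],"twist":-0.015},
    {"offset":[200,294,30],"twist":-0.015},
    {"offset":[230,338,30],"twist":-0.015},
    {"offset":[260,382,30],"twist":-0.015},
    {"offset":[290,426,30],"twist":-0.015},
    {"offset":[320,470,30],"twist":-0.015},
    {"offset":[345,507,30],"twist":-0.015},
    {"offset":[365,536,30],"twist":-0.015},
    {"offset":[375,551,30],"twist":-0.015},
    {"offset":[375,551,30],"twist":-0.015},
    {"offset":[375,551,30],"twist":-0.015}
  ],
  "jaw": 0
}}

```text
time: 3.3
position: [0.5405, -0.0795, 0.2612]
tool_rot: [[0.971, 0.239, -0.001], [0.239, -0.971, -0.001], [-0.001, 0.001, -1.0]]
wrist_force: [-0.4, -0.9, -0.1]
width: -0.002
```

Run:
```python
from bench import sensors, viewer
import cv2, numpy as np
im=viewer.grab_frame('wrist'); cv2.imwrite('pics/w1.png',im[:,:,::-1])
for n in ['slicer','gauge_plate','blade','park_mark','push_face','tray_face']:
    r=viewer.spot_point(n,'wrist')
    print(n,[(np.round(d['at'],3).tolist(),round(d['confidence'],2)) for d in r[:2]])
# marks from top picture
m=viewer.camera_model('top');K=m['intrinsics'];T=m['world_from_camera']
def ray(u,v,z):
    d=T[:3,:3]@np.linalg.inv(K)@np.array([u,v,1]);return T[:3,3]+d*(z-T[2,3])/d[2]
a=ray(356.46,160.55,.049)
u=np.array([np.cos(.2434),np.sin(.2434)])
for z in (.049,.06,.07):
    b=ray(357.97,201.3,z); print(z,a.round(4),b.round(4),(a-b)[:2]@u)
```

```text
slicer [([0.668, 0.044, 0.002], 0.98)]
gauge_plate [([0.595, 0.033, 0.121], 0.6)]
blade [([0.663, 0.043, -0.0], 0.64)]
park_mark []
push_face [([0.584, -0.067, 0.132], 0.64)]
tray_face [([0.551, 0.106, 0.022], 0.82), ([0.751, -0.206, -0.0], 0.39)]
0.049 [ 0.7857 -0.116   0.049 ] [ 0.6657 -0.1182  0.049 ] 0.11692767127630635
0.06 [ 0.7857 -0.116   0.049 ] [ 0.6642 -0.1174  0.06  ] 0.11823603064668592
0.07 [ 0.7857 -0.116   0.049 ] [ 0.6628 -0.1167  0.07  ] 0.1194254482561218
```

View pics/w1.png

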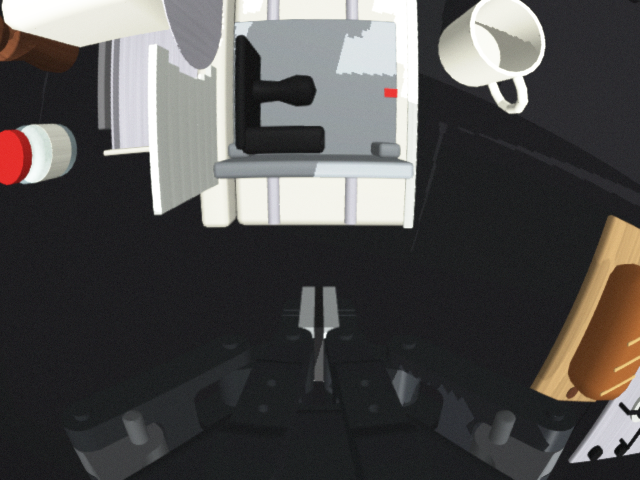

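Request:
{"api": "arm_command", "payload": {
  "rows": [
    {"offset":[0,0,-20],"twist":0},
    {"offset":[0,0,-55],"twist":0},
    {"offset":[0,0,-95],"twist":0},
    {"offset":[0,0,-125],"twist":0},
    {"offset":[0,0,-140],"twist":0},
    {"offset":[0,0,-142],"twist":0},
    {"offset":[6,1.5,-142],"twist":0},
    {"offset":[13,3.2,-142],"twist":0},
    {"offset":[19,4.7,-142],"twist":0},
    {"offset":[22,5.5,-142],"twist":0},
    {"offset":[25,6.2,-142],"twist":0},
    {"offset":[28,7,-142],"twist":0},
    {"offset":[31,7.7,-142],"twist":0},
    {"offset":[34,8.4,-142],"twist":0},
    {"offset":[37,9.2,-142],"twist":0},
    {"offset":[37,9.2,-142],"twist":0}
  ]
}}

```text
time: 5.65
position: [0.5787, -0.0685, 0.1194]
tool_rot: [[0.971, 0.241, 0.001], [0.241, -0.971, 0.0], [0.001, 0.0, -1.0]]
wrist_force: [0.3, -0.2, -0.2]
width: -0.005
```

```bash
cat > mk.py <<'E'
from bench import sensors, viewer
import cv2, numpy as np, sys
u=np.array([np.cos(.2434),np.sin(.2434)])
def marks(tag):
    im=viewer.grab_frame('top'); cv2.imwrite(f'pics/t_{tag}.png',im[:,:,::-1])
    m=viewer.camera_model('top');K=m['intrinsics'];T=m['world_from_camera']
    f=im.astype(int); r=np.clip(f[:,:,0]-f[:,:,1:].max(2)-15,0,None); r[:,:340]=0;r[:,375:]=0;r[:145]=0;r[220:]=0
    n,l,st,_=cv2.connectedComponentsWithStats((r>0).astype(np.uint8))
    for i in range(1,n):
        if st[i,4]<4: continue
        yy,xx=np.where(l==i);w=r[yy,xx]; p=[(w*xx).sum()/w.sum(),(w*yy).sum()/w.sum()]
        d=T[:3,:3]@np.linalg.inv(K)@np.array([*p,1]);q=T[:3,3]+d*(.055-T[2,3])/d[2]
        print(np.round(p,1),'along',round(float((q[:2]-np.array([.6648,.0463]))@u),4),st[i,4])
    print('push_face',[d['at'].round(3) if hasattr(d['at'],'round') else d['at'] for d in viewer.spot_point('push_face','top')[:1]])
marks(sys.argv[1])
im=viewer.grab_frame('wrist'); cv2.imwrite(f'pics/w_{sys.argv[1]}.png',im[:,:,::-1])
s=sensors.get_state(); d=s['position'][:2]-np.array([.6648,.0463]); print('tcp local x',d@u,'y',d@[-u[1],u[0]],s['wrist_force'])
E
python3 mk.py a
```

```text
[356.5 160.5] along 0.077 17
[354.5 209.6] along -0.0603 602
push_face [[0.3603, 0.4956, -0.0031]]
tcp local x -0.11145520720360592 y -0.09072230441258847 [ 0.74041737  0.10456403 -0.35559545]
```

View pics/w_a.png

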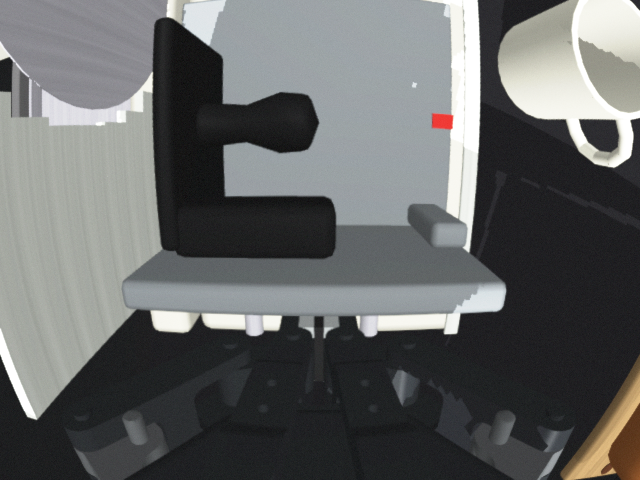

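```bash
cat > wm.py <<'E'
from bench import sensors, viewer
import cv2, numpy as np, sys
u=np.array([np.cos(.2434),np.sin(.2434)]); o=np.array([.6648,.0463])
m=viewer.camera_model('wrist');K=m['intrinsics'];T=m['world_from_camera']
im=viewer.grab_frame('wrist'); cv2.imwrite(f'pics/w_{sys.argv[1]}.png',im[:,:,::-1])
f=im.astype(int); r=np.clip(f[:,:,0]-f[:,:,1:].max(2)-60,0,None); r[:,:200]=0
n,l,st,_=cv2.connectedComponentsWithStats((r>0).astype(np.uint8))
for i in range(1,n):
    if st[i,4]<4: continue
    yy,xx=np.where(l==i); p=np.array([xx.mean(),yy.mean()]); a=(p-K[:2,2])/K[0,0]; t=np.linalg.norm(a)
    d=T[:3,:3]@np.array([*(a/t*np.sin(t)),np.cos(t)])
    for z in (.049,.06):
        q=T[:3,3]+d*(z-T[2,3])/d[2]; e=q[:2]-o
        print(p.round(1),st[i,4],'z',z,'along %.4f across %.4f'%(e@u,e@[-u[1],u[0]]))
s=sensors.get_state(); d=s['position'][:2]-o; print(s['time'],'tcp local x %.4f y %.4f'%(d@u,d@[-u[1],u[0]]),s['position'],s['wrist_force'].round(2))
E
python3 wm.py b
```

```text
[441.9 120.7] 315 z 0.049 along -0.0292 across -0.1625
[441.9 120.7] 315 z 0.06 along -0.0298 across -0.1588
5.85 tcp local x -0.1115 y -0.0907 [ 0.5784047  -0.0686352   0.11947862] [ 1.27 -0.22 -0.12]
```

Request:
{"api": "arm_command", "payload": {
  "rows": [
    {"offset":[3.9,1,0],"twist":0},
    {"offset":[9.7,2.4,0],"twist":0},
    {"offset":[17.5,4.3,0],"twist":0},
    {"offset":[25.2,6.3,0],"twist":0},
    {"offset":[33,8.2,0],"twist":0},
    {"offset":[40.8,10.1,0],"twist":0},
    {"offset":[48.5,12,0],"twist":0},
    {"offset":[56.3,14,0],"twist":0},
    {"offset":[63,15.6,0],"twist":0},
    {"offset":[69,17.1,0],"twist":0},
    {"offset":[73.8,18.3,0],"twist":0},
    {"offset":[76.7,19,0],"twist":0},
    {"offset":[77.6,19.3,0],"twist":0},
    {"offset":[77.6,19.3,0],"twist":0}
  ]
}}

```text
time: 7.6
position: [0.6562, -0.0489, 0.1195]
tool_rot: [[0.971, 0.241, 0.001], [0.241, -0.971, 0.001], [0.001, -0.0, -1.0]]
wrist_force: [-1.0, 0.5, -0.1]
width: 0.003
```

```bash
python3 wm.py c
```

```text
[475.   76.7] 138 z 0.049 along 0.0799 across -0.1834
[475.   76.7] 138 z 0.06 along 0.0778 across -0.1786
[443.5 121.3] 306 z 0.049 along 0.0508 across -0.1631
[443.5 121.3] 306 z 0.06 along 0.0502 across -0.1593
7.65 tcp local x -0.0313 y -0.0903 [ 0.65621811 -0.04885226  0.11957193] [ 0.64 -0.01 -0.31]
```

View pics/w_c.png

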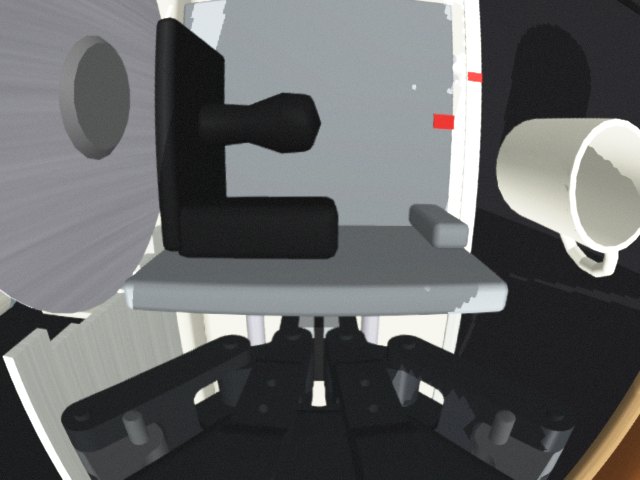

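Request:
{"api": "arm_command", "payload": {
  "rows": [
    {"offset":[3.9,1,0],"twist":0},
    {"offset":[7.8,1.9,0],"twist":0},
    {"offset":[11.6,2.9,0],"twist":0},
    {"offset":[14.5,3.6,0],"twist":0},
    {"offset":[16.5,4.1,0],"twist":0},
    {"offset":[17.5,4.3,0],"twist":0},
    {"offset":[18.4,4.6,0],"twist":0},
    {"offset":[18.4,4.6,0],"twist":0}
  ]
}}

```text
time: 8.65
position: [0.6747, -0.0442, 0.1196]
tool_rot: [[0.971, 0.241, 0.002], [0.241, -0.971, 0.001], [0.002, -0.0, -1.0]]
wrist_force: [-0.4, -1.2, -0.2]
width: 0.002
```

```bash
python3 wm.py d
```

```text
[475.1 107.4] 138 z 0.049 along 0.0800 across -0.1835
[475.1 107.4] 138 z 0.06 along 0.0789 across -0.1786
[443.7 121.4] 306 z 0.049 along 0.0699 across -0.1632
[443.7 121.4] 306 z 0.06 along 0.0693 across -0.1594
8.7 tcp local x -0.0122 y -0.0902 [ 0.67475001 -0.04420276  0.11959272] [-1.25 -0.88 -0.23]
```

Request:
{"api": "arm_command", "payload": {
  "rows": [
    {"offset":[0.5,0.1,0],"twist":0},
    {"offset":[1,0.2,0],"twist":0},
    {"offset":[1.5,0.4,0],"twist":0},
    {"offset":[1.9,0.5,0],"twist":0},
    {"offset":[2.4,0.6,0],"twist":0},
    {"offset":[2.9,0.7,0],"twist":0},
    {"offset":[2.9,0.7,0],"twist":0}
  ]
}}

```text
time: 9.57
position: [0.6767, -0.0437, 0.1196]
tool_rot: [[0.971, 0.241, -0.001], [0.241, -0.971, 0.0], [-0.001, -0.001, -1.0]]
wrist_force: [-4.7, -1.1, 3.8]
width: -0.003
```

Request:
{"api": "arm_command", "payload": {
  "rows": [
    {"offset":[1,0.2,0],"twist":0},
    {"offset":[1.5,0.4,0],"twist":0},
    {"offset":[1.9,0.5,0],"twist":0},
    {"offset":[2.4,0.6,0],"twist":0},
    {"offset":[2.9,0.7,0],"twist":0},
    {"offset":[3.4,0.8,0],"twist":0},
    {"offset":[3.9,1,0],"twist":0},
    {"offset":[4.4,1.1,0],"twist":0},
    {"offset":[4.4,1.1,0],"twist":0}
  ]
}}

```text
time: 10.7
position: [0.6814, -0.0426, 0.1196]
tool_rot: [[0.971, 0.241, 0.0], [0.241, -0.971, 0.001], [0.0, -0.0, -1.0]]
wrist_force: [-0.6, -0.3, 0.2]
width: -0.002
```

```bash
python3 wm.py e
```

```text
[443.9 121.4] 312 z 0.049 along 0.0766 across -0.1633
[443.9 121.4] 312 z 0.06 along 0.0760 across -0.1595
[474.9 118.3] 133 z 0.049 along 0.0800 across -0.1834
[474.9 118.3] 133 z 0.06 along 0.0793 across -0.1786
10.75 tcp local x -0.0048 y -0.0903 [ 0.68191482 -0.04244107  0.11959789] [-0.53 -0.79  0.24]
```

Request:
{"api": "arm_command", "payload": {
  "rows": [
    {"offset":[-1,-0.2,0],"twist":0},
    {"offset":[-3.9,-1,0],"twist":0},
    {"offset":[-7.8,-1.9,0],"twist":0},
    {"offset":[-9.7,-2.4,0],"twist":0},
    {"offset":[-9.7,-2.4,0],"twist":0}
  ]
}}

```text
time: 11.38
position: [0.6721, -0.045, 0.1197]
tool_rot: [[0.971, 0.241, 0.002], [0.241, -0.971, 0.001], [0.002, -0.0, -1.0]]
wrist_force: [0.0, 0.2, -0.2]
width: -0.004
```

```bash
python3 wm.py f
```

```text
[444.   96.1] 315 z 0.049 along 0.0823 across -0.1633
[444.   96.1] 315 z 0.06 along 0.0809 across -0.1595
[474.6 102.8] 133 z 0.049 along 0.0801 across -0.1832
[474.6 102.8] 133 z 0.06 along 0.0788 across -0.1784
11.425 tcp local x -0.0148 y -0.0903 [ 0.67223989 -0.04488827  0.1196863 ] [-0.46 -0.06  0.21]
```

View pics/w_f.png

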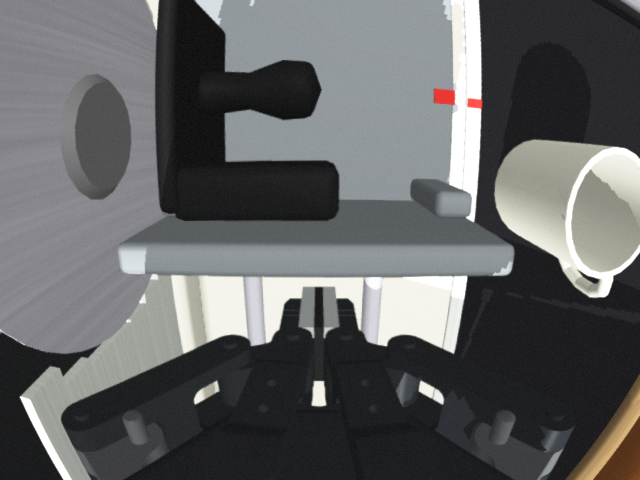

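Request:
{"api": "arm_command", "payload": {
  "rows": [
    {"offset":[-19,-4.8,0],"twist":0},
    {"offset":[-58,-14.5,5],"twist":0},
    {"offset":[-100,-25,30],"twist":0},
    {"offset":[-131,-32.5,65],"twist":0},
    {"offset":[-140,-25,105],"twist":0},
    {"offset":[-147,0,125],"twist":0},
    {"offset":[-155,40,125],"twist":0},
    {"offset":[-163,85,125],"twist":0},
    {"offset":[-170,120,122],"twist":0},
    {"offset":[-173.5,137.5,100],"twist":0},
    {"offset":[-173.5,137.5,60],"twist":0},
    {"offset":[-173.5,137.5,15],"twist":0},
    {"offset":[-173.5,137.5,-30],"twist":0},
    {"offset":[-173.5,137.5,-65],"twist":0},
    {"offset":[-173.5,137.5,-88],"twist":0},
    {"offset":[-173.5,137.5,-94],"twist":0},
    {"offset":[-173.5,137.5,-94],"twist":0}
  ]
}}

```text
time: 13.55
position: [0.4992, 0.0928, 0.026]
tool_rot: [[0.971, 0.241, 0.002], [0.241, -0.971, 0.001], [0.003, -0.0, -1.0]]
wrist_force: [0.8, 0.1, 0.0]
width: 0.003
```

```bash
python3 wm.py g
python3 - <<'E'
from bench import viewer
for n in('tray_face','push_face','slicer'): print(n,[(d['at'],d['confidence']) for d in viewer.spot_point(n,'wrist')[:2]])
E
```

```text
13.6 tcp local x -0.1492 y 0.0850 [0.49948891 0.0928364  0.02643376] [-0.07  0.25 -0.67]
tray_face [([0.5524, 0.1061, 0.0267], 0.76)]
push_face [([0.5357, 0.2664, 0.0024], 0.21)]
slicer [([0.5356, 0.263, 0.0027], 0.73)]
```

View pics/w_g.png

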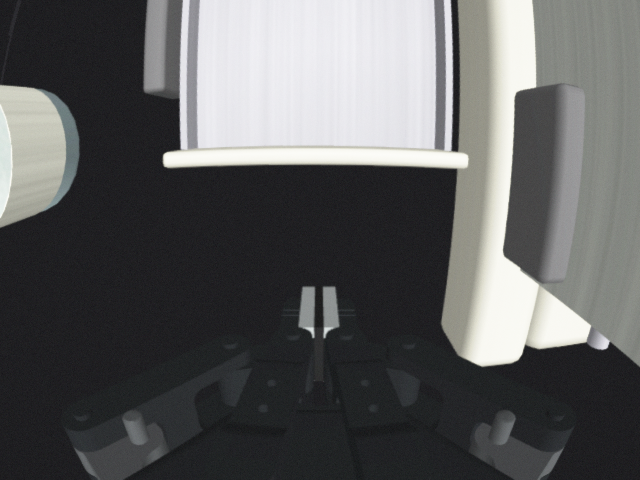

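Request:
{"api": "arm_command", "payload": {
  "rows": [
    {"offset":[5,1.2,0],"twist":0},
    {"offset":[14.6,3.6,0],"twist":0},
    {"offset":[24.3,6,0],"twist":0},
    {"offset":[32,7.9,0],"twist":0},
    {"offset":[38,9.4,0],"twist":0},
    {"offset":[43,10.7,0],"twist":0},
    {"offset":[48,11.9,0],"twist":0},
    {"offset":[53,13.2,0],"twist":0},
    {"offset":[58,14.4,0],"twist":0},
    {"offset":[62,15.4,0],"twist":0},
    {"offset":[65,16.1,0],"twist":0},
    {"offset":[68,16.9,0],"twist":0},
    {"offset":[68,16.9,0],"twist":0}
  ]
}}

```text
time: 15.38
position: [0.5681, 0.1097, 0.0267]
tool_rot: [[0.971, 0.24, 0.005], [0.24, -0.971, 0.001], [0.005, -0.0, -1.0]]
wrist_force: [-0.6, -0.4, -0.2]
width: -0.001
```

```bash
python3 wm.py h
```

```text
15.425 tcp local x -0.0786 y 0.0849 [0.56805111 0.109763   0.02677362] [-0.76  0.37 -0.17]
```

View pics/w_h.png

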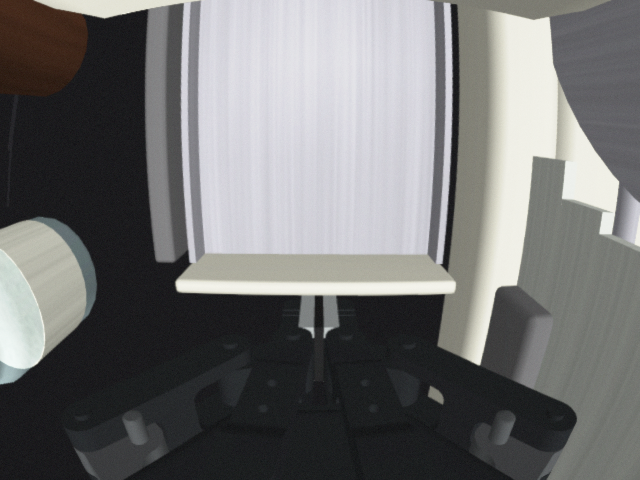

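Request:
{"api": "arm_command", "payload": {
  "rows": [
    {"offset":[1,0.2,0],"twist":0},
    {"offset":[1.9,0.5,0],"twist":0},
    {"offset":[2.9,0.7,0],"twist":0},
    {"offset":[3.9,1,0],"twist":0},
    {"offset":[4.9,1.2,0],"twist":0},
    {"offset":[4.9,1.2,0],"twist":0}
  ]
}}

```text
time: 16.18
position: [0.5732, 0.111, 0.0268]
tool_rot: [[0.971, 0.24, 0.005], [0.24, -0.971, 0.002], [0.006, -0.0, -1.0]]
wrist_force: [-0.7, 0.0, -0.2]
width: 0.001
```

Request:
{"api": "arm_command", "payload": {
  "rows": [
    {"offset":[0.5,0.1,0],"twist":0},
    {"offset":[1,0.2,0],"twist":0},
    {"offset":[1.5,0.4,0],"twist":0},
    {"offset":[1.9,0.5,0],"twist":0},
    {"offset":[1.9,0.5,0],"twist":0}
  ]
}}

```text
time: 16.8
position: [0.5752, 0.1115, 0.0268]
tool_rot: [[0.971, 0.24, 0.006], [0.24, -0.971, 0.002], [0.006, -0.0, -1.0]]
wrist_force: [-1.8, -0.8, 0.3]
width: 0.003
```

Request:
{"api": "arm_command", "payload": {
  "rows": [
    {"offset":[0.5,0.1,0],"twist":0},
    {"offset":[1,0.2,0],"twist":0},
    {"offset":[1.5,0.4,0],"twist":0},
    {"offset":[1.9,0.5,0],"twist":0},
    {"offset":[1.9,0.5,0],"twist":0}
  ]
}}

```text
time: 17.42
position: [0.5765, 0.1118, 0.0267]
tool_rot: [[0.971, 0.24, 0.004], [0.24, -0.971, 0.001], [0.005, -0.0, -1.0]]
wrist_force: [-3.7, -0.7, 1.7]
width: -0.0
```

Force is rising and the tool is lagging, so the tray may be at its stop. One more small push to confirm.

Request:
{"api": "arm_command", "payload": {
  "rows": [
    {"offset":[1,0.2,0],"twist":0},
    {"offset":[1.9,0.5,0],"twist":0},
    {"offset":[2.4,0.6,0],"twist":0},
    {"offset":[2.4,0.6,0],"twist":0}
  ]
}}

```text
time: 17.92
position: [0.5765, 0.1118, 0.0267]
tool_rot: [[0.971, 0.24, -0.001], [0.24, -0.971, -0.0], [-0.001, 0.0, -1.0]]
wrist_force: [-6.9, -1.8, 5.3]
width: -0.005
```

Request:
{"api": "arm_command", "payload": {
  "rows": [
    {"offset":[-2,-0.5,0],"twist":0},
    {"offset":[-15,-3.6,0],"twist":0},
    {"offset":[-40,-10,0],"twist":0},
    {"offset":[-65,-16,15],"twist":0},
    {"offset":[-80,-20,50],"twist":0},
    {"offset":[-80,-20,95],"twist":0},
    {"offset":[-80,-20,145],"twist":0},
    {"offset":[-80,-35,195],"twist":0},
    {"offset":[-80,-60,220],"twist":0},
    {"offset":[-80,-90,230],"twist":0},
    {"offset":[-80,-120,230],"twist":0},
    {"offset":[-80,-140,230],"twist":0},
    {"offset":[-80,-150,230],"twist":0},
    {"offset":[-80,-150,230],"twist":0},
    {"offset":[-80,-150,230],"twist":0}
  ]
}}

```text
time: 19.8
position: [0.4969, -0.0369, 0.2568]
tool_rot: [[0.97, 0.242, 0.0], [0.242, -0.97, 0.0], [0.0, -0.0, -1.0]]
wrist_force: [-0.7, 0.5, 0.3]
width: -0.0
```

```bash
python3 wm.py k
python3 - <<'E'
from bench import viewer
import numpy as np
u=np.array([np.cos(.2434),np.sin(.2434)]); o=np.array([.6648,.0463])
for n in('tray_face','push_face'):
    for d in viewer.spot_point(n,'wrist')[:1]: print(n,d['at'],'local x',(np.array(d['at'])[:2]-o)@u,d['confidence'])
viewer.grab_frame('side')
for n in ['tray_face','push_face','jam_jar','mug','pepper_mill','loaf','oil_bottle','tea_tin']:
    for d in viewer.spot_point(n,'side')[:1]: print(n,np.round(d['at'],3),'local x',round((np.array(d['at'])[:2]-o)@u,4),d['confidence'])
E
```

```text
[635.7 362.3] 102 z 0.049 along -0.4164 across -0.5494
[635.7 362.3] 102 z 0.06 along -0.4069 across -0.5334
[637.7 373.9] 11 z 0.049 along -0.4436 across -0.5705
[637.7 373.9] 11 z 0.06 along -0.4332 across -0.5538
19.85 tcp local x -0.1831 y -0.0402 [ 0.49678052 -0.03682296  0.25673427] [-0.27  0.22  0.32]
tray_face [0.5804, 0.1108, 0.024] local x -0.06636749541976439 0.71
tray_face [0.586 0.115 0.029] local x -0.0604 0.74
push_face [ 0.698 -0.038  0.135] local x 0.0113 0.82
jam_jar [ 0.531  0.263 -0.002] local x -0.0774 0.57
mug [ 0.755 -0.21  -0.002] local x 0.0254 0.81
pepper_mill [0.657 0.285 0.002] local x 0.0504 0.68
loaf [ 0.482 -0.541  0.02 ] local x -0.3187 0.78
oil_bottle [0.624 0.518 0.   ] local x 0.0738 0.72
tea_tin [0.36  0.49  0.002] local x -0.1892 0.55
```

View pics/w_k.png

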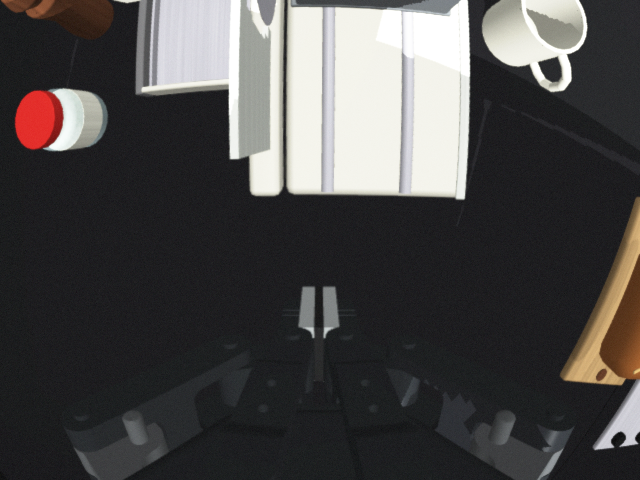

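```bash
python3 -c "
from bench import workorder; print(workorder.sign_off())"
```

```text
the job is handed in; nothing more can be done
None
```

The slicer is closed up and the job is handed in, at about 20 s of the 58 s allowed. I used the shut fingertips for both pushes.

- **Carriage:** It went over the crest and I felt the force fall away. After I backed off, the red marks put the travel at about 121–122 mm. The side camera put it at about 121 mm, against the catch at 120 mm.
- **Tray:** I pushed until it stopped moving under about 7 N. Its front looks level with the end of the grey guide, and the side camera put its face at -60.4 mm, against -60 mm when home.
- **Everything else:** The side camera found all the bystanders within about 6 mm of where they started, which is about its own error. The arm stands clear with only sensor noise on the wrist force.

**Checks that disagreed:**
- While the finger was still in contact, the marks suggested only about 116–117 mm of travel. They lined up once I backed off.
- The last wrist-camera estimate put the tray face at -66 mm. I went by the firm stop, the side camera and the picture instead.
- The last wrist picture did not show the red marks, so the mark check is from just before the tray push.

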